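# Lock the spark-trap cartridge into the dust extractor

### The arm

A 6-joint arm with a two-finger parallel gripper is mounted at the origin on the work surface. World frame = base frame: x ahead of the robot, y to its left, z up, the work surface at z = 0. Lengths are in m, angles in rad, forces in N, time in s.
With the tool pointing down it reaches from about 0.35 to 0.975 m from the base axis. Payload 4.9 kg.
Tool frame: the origin (TCP) lies between the finger pads; the fingertips stand 11 mm ahead of it and the grasp point (between the pads) lies 8 mm behind it; z points along the fingers, y is the direction in which the jaws open and shut (so a half turn about z gives the same grasp; the last joint's range is limited). The gripper opens to 85 mm and grips with 20 to 120 N. Pads are 22 mm wide; open, the fingers measure 114 mm over their backs; the gripper's body (76 mm by 85 mm) begins 54 mm behind the grasp point. The pads swing forward as they close: fully open they stand 13 mm farther back than shut.
Start: joints at [1.012, 0.053, 1.613, -0, 1.476, -0.119], TCP at [0.266, 0.566, 0.242] pointing down, gripper open.
Joint ranges: [-3.01, 3.01], [-1.01, 2.22], [0.06, 2.58], [-1.02, 4.17], [0.09, 2.62], [-3.14, 3.14]. Speed limits (rad/s): [2.57, 2.57, 3.14, 3.14, 3.14, 3.14].

### API

Orientations are given as a unit quaternion [x, y, z, w].
In Python, from station import r gives the robot as it stands.
- The arm moves only by the tool send_rows, never from a script. Its argument "targets" is a list that holds one entry, the list of rows, each a list of 6 numbers: the shift along the tool's x, y, z in mm, then the turn, a rotation vector about the tool's x, y, z in degrees. A call has 1 to 12 rows; each row is the pose to reach, as a shift and turn from the pose commanded when the call began, along the tool's axes at that moment; what a row does not reach only later rows make up. A row lasts 1/12 s, in which the tool goes at most 41.7 mm and 7.16 degrees, less where a joint would pass 70% of its speed; a pose out of reach is approached as far as the arm can. A call with a gripper value outside its range is refused whole. "fingers" is the opening, from 0 (shut) to 1 (fully open), set as the call begins (left out, the last holds). The fingers move at their own pace and stop on an object; the grip force is fixed at half the most. Time passes only in rows, so rows that repeat a pose let the fingers close. It gives the time, the measured TCP pose, the force and the opening at its end, in the units of the state.
- r.get_state(): the state, without advancing time (a new reading comes with each control period).
- r.snapshot(name): name is "scene" or "top"; returns a dict with "pixels" (384x512x3 uint8, red, green, blue), "fx", "fy", "cx", "cy" (pixels), "k1" (the pictures are not rectified: a ray, as slopes to the right and down, at radius r is drawn at 1 + k1 r^2 times it, then the intrinsics apply), "R" (3x3) and "t" (3): a world point X has camera coordinates R X + t. Camera axes: x right, y down, z forward; pixel columns grow to the right and rows downward; lengths in m; the calibration is good to about 2 mm. A picture is of the moment at which its call begins. There is no depth.
- r.finish_job(): hands the job in, once; it reports no verdict.
Trained networks look in the newest picture that a camera, given by its name, has taken for a name from the list of things; names that differ only in an ending like _2 or _b are one class to them, and where a whole thing is asked for, a point or a joint stands for the part that bears it (a point fixed in the world has none). Each returns a list of dicts, best first, with "conf" (0 to 1); they miss things now and then, are a little off and sometimes report something else, mostly with a low value. They report only what shows in the picture. A call takes as long as a camera call. They do not tell look-alikes from the thing itself.
- r.search_frame(query, camera): "xy" ([column, row] in pixels, amid what is visible of it).
The state is a dict: "clock": time; "q": joint angles; "dq": joint speeds; "tau": joint torques, N m; "position": TCP position; "tool_rot": TCP orientation; "force": force on the tool from outside, world axes, zero at the start; "ft_torque": the same for the moment, N m; "opening": finger opening in m.
Only numpy, scipy, OpenCV 4.12 (cv2) and the standard library are available. Lean on these libraries where they do the work, as an engineer would, in place of code of your own. Each camera call takes 0.05 s, during which the arm holds its last target. There are 200 camera calls.

### The job

Fit the loose spark-trap cartridge into the round port on top of the bench dust extractor: find by feel where its two lugs drop through the gaps of the port, push it down against the spring, twist it clockwise (seen from above) about a quarter turn to the stop, and let go so that it springs up into its notches and stays locked. Lower it slowly, feel your way and do not force it (no more than about 50 N between cartridge and extractor), keep it upright, and leave the spray bottle, the pipe offcut and the tin where they stand.

Things in the scene. Friction and masses are not known exactly. Their poses are not given: they have to be found in the camera images.
- cartridge: The loose spark-trap cartridge, about 250 g, standing upright on the bench; origin at the centre of its underside, z up. From the bottom: steel plug 53 mm in diameter with a chamfered foot (z 0 to 36 mm), aluminium cap disc 76 mm in diameter (z 36 to 44 mm), black grip bar on top along its x axis. The same when turned half round.
- grip (a point): A point in the cartridge's grip bar, on the axis, 64 mm above its underside; axes as the cartridge's. The bar is 60 mm long (along x), 12 mm thick (along y) and stands from z 44 to 78 mm.
- lugs (a point): Centre, 18 mm above the cartridge's underside, of the level of the lugs' lower faces; axes as the cartridge's. Two lugs stick out of the plug at +x and -x, under the ends of the bar: each 12 mm wide, 5 mm high (z 18 to 23 mm), reaching 33.5 mm from the axis.
- extractor: The bench dust extractor, a fixed grey steel box 180 x 180 x 90 mm, louvres on its -x side, a hose stub on its +x side (to 117 mm from the centre, up to 77 mm high), bayonet port in its top; origin at the centre of its underside, z up. It may stand left or right of the cartridge.
- port (a point): Centre of the port's top rim, 96 mm above the extractor's underside, 6 mm above its lid; axes as the extractor's. The port is an aluminium sleeve, 84 mm outside, with an inward flange 8 mm thick around a 57 mm hole. While the cartridge's underside is 18 mm below this rim or higher, its lugs are on top of the flange, not in the gaps.
- port_gaps (a point): On the port's axis at the flange's underside, 8 mm below the rim; axes as the extractor's. Two opposite gaps through the flange, about 30 degrees wide (a lug has 2 to 3 degrees play each way). The sleeve is a stiff press fit: its gaps lie anywhere up to 0.55 rad to either side of the extractor's +x and -x; not reported, so feel for them (or see them from above).
- port_lock (a point): On the port's axis 27 mm below the rim: the cartridge's underside rests here when locked. From the gaps the lugs turn only clockwise seen from above, under the flange, to a solid stop about 80 degrees from the gap's centre. Centred 75 degrees from each gap is a notch 36 degrees wide, 4 mm up into the flange. Let go too early, the cartridge stays caught 31 mm below the rim.
- port_end (a point): On the port's axis 34.5 mm below the rim: hard end for the cartridge's underside. A spring plate meets the underside 24 mm below the rim with 7 N (there it stays if let go in the gaps), adds 0.5 N per mm and has its hard end here. The lugs can turn while the underside is between 31 and 34.5 mm below the rim.
- spray_bottle: Bystander: white spray bottle with a yellow trigger, 68 mm in diameter, 200 mm tall, origin under its centre. Leave alone.
- pipe_offcut: Bystander: short steel pipe standing on end, 60 mm in diameter, 70 mm tall, origin under its centre. Leave alone.
- tin: Bystander: closed tin, 70 mm in diameter, 100 mm tall, origin under its centre. Leave alone.
Things that resemble listed ones, but are neither listed nor needed, are in the scene too. What is shaped like the cartridge but orange is not meant.

How it is judged:
By the outcome, as a careful person would: the job done as asked, in the order asked, and still so for the second after the job is handed in, with the robot touching nothing.
It also fails if it takes over 67 s, if anything falls off the work surface, if the arm or the gripper's body presses on something with over 40 N, if the wrist force passes 120 N, or if a joint passes its speed limit or range.

## Working session

There is one attempt and no reset: what is moved stays moved. The work goes in short steps, Python scripts to look and compute and a tool call to move; the robot and the scene stay as the last step left them, time stands still between calls to the robot, and variables do not carry over. Pictures are saved under pics/ and viewed, about 8 in all and at most 12, crops included, and the job is handed in when it is done.

Besides the shell and the picture viewer there is one more tool, called after ">>>" by a JSON object that holds its "name" and its "arguments". send_rows: Moves the arm, as the interface text tells. Its arguments: {"type":"object","properties":{"targets":{"type":"array"},"fingers":{"type":"number"}},"required":["targets"]}

```bash
mkdir -p pics; ls; cat > h.py <<'E'
import numpy as np, cv2
from station import r
def ray(s,uv):
    K=np.array([[s["fx"],0,s["cx"]],[0,s["fy"],s["cy"]],[0,0,1.]])
    p=cv2.undistortPoints(np.array([[uv]],float),K,np.array([s["k1"],0,0,0.]))[0,0]
    R=np.array(s["R"]);t=np.array(s["t"])
    return -R.T@t, R.T@np.array([p[0],p[1],1])
def at(s,uv,z):
    o,d=ray(s,uv); return o+d*(z-o[2])/d[2]
def proj(s,X):
    K=np.array([[s["fx"],0,s["cx"]],[0,s["fy"],s["cy"]],[0,0,1.]])
    return cv2.projectPoints(np.array(X,float).reshape(-1,1,3),cv2.Rodrigues(np.array(s["R"],float))[0],np.array(s["t"],float),K,np.array([s["k1"],0,0,0.]))[0][:,0]
def save(s,n): cv2.imwrite("pics/"+n+".png",np.array(s["pixels"])[:,:,::-1])
E
python3 - <<'E'
from h import *
S={c:r.snapshot(c) for c in("scene","top")}
im=np.vstack([S[c]["pixels"] for c in S])
save(S["scene"],"s0");save(S["top"],"t0")
import pickle;pickle.dump(S,open("S0.pkl","wb"))
for c in S:
    s=S[c];print(c,"cam",np.round(-np.array(s["R"]).T@s["t"],3),s["fx"],s["k1"])
    for n in("cartridge","grip","extractor","port","tin","pipe_offcut","spray_bottle"):
        print(n,[(np.round(d["xy"]),round(d["conf"],2)) for d in r.search_frame(n,c)][:4])
print(r.get_state())
E
```

```text
pics
scene cam [1.105 0.849 0.776] 454.44241147123586 0.06186853291941629
cartridge [(array([247., 178.]), 0.8), (array([224., 163.]), 0.71), (array([277., 164.]), 0.56)]
grip [(array([281., 160.]), 0.86), (array([250., 178.]), 0.74), (array([223., 161.]), 0.7)]
extractor [(array([318., 257.]), 0.63)]
port [(array([317., 255.]), 0.63)]
tin [(array([174., 199.]), 0.77)]
pipe_offcut [(array([251., 302.]), 0.7)]
spray_bottle [(array([205., 224.]), 0.56)]
top cam [ 0.423 -0.063  1.05 ] 394.70300083322525 -0.03179215561035832
cartridge [(array([376., 221.]), 0.98), (array([339., 282.]), 0.97), (array([327., 229.]), 0.79)]
grip [(array([339., 279.]), 0.89), (array([374., 221.]), 0.88), (array([323., 227.]), 0.84)]
extractor [(array([159., 211.]), 0.67)]
port [(array([162., 210.]), 0.9)]
tin [(array([320., 135.]), 0.96)]
pipe_offcut [(array([149., 139.]), 0.8)]
spray_bottle [(array([241., 130.]), 0.88)]
{'clock': 0.8, 'q': array([ 1.01200908e+00,  5.26996315e-02,  1.61288769e+00,  2.70145372e-05,
        1.47598475e+00, -1.18992779e-01]), 'dq': array([-0.00153487,  0.00019889, -0.00027816, -0.0006406 ,  0.0013063 ,
       -0.00045293]), 'tau': array([ 8.94533296e-04, -3.93635452e+01, -3.70446718e+01, -9.32132502e-05,
        1.50654068e-04, -2.52678049e-06]), 'position': array([0.26608029, 0.56552232, 0.24231116]), 'tool_rot': array([ 2.18130578e-01,  9.75919592e-01,  1.41764872e-05, -9.26047605e-06]), 'force': array([0.68974244, 0.67912732, 0.01081976]), 'ft_torque': array([ 0.03361832, -0.00106624,  0.00568732]), 'opening': 0.08500665330304365}
```

```bash
sleep 3; ls pics
```

```text
s0.png
t0.png
```

View top.

```bash
python3 - <<'E'
import cv2,numpy as np
t=cv2.imread("pics/t0.png")
a=cv2.resize(t[150:270,100:220],(400,400),interpolation=cv2.INTER_CUBIC)
b=cv2.resize(t[190:310,290:410],(400,400),interpolation=cv2.INTER_CUBIC)
cv2.imwrite("pics/c0.png",np.hstack([a,b]))
E
```

```text
(no output)
```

View pics/t0.png

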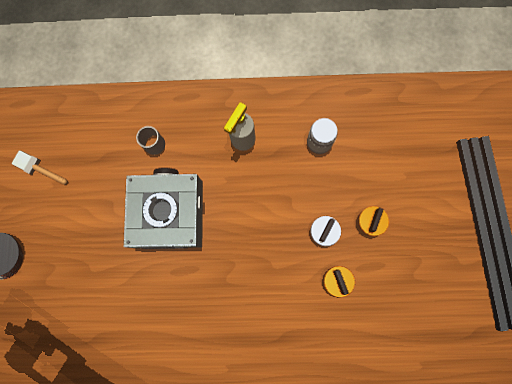

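View pics/c0.png

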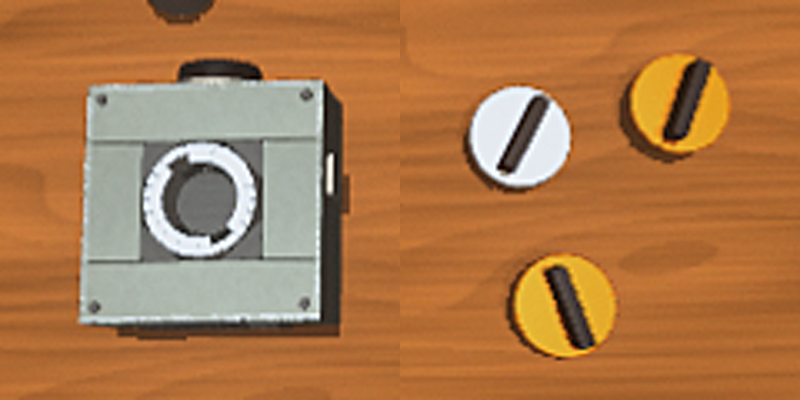

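View pics/s0.png

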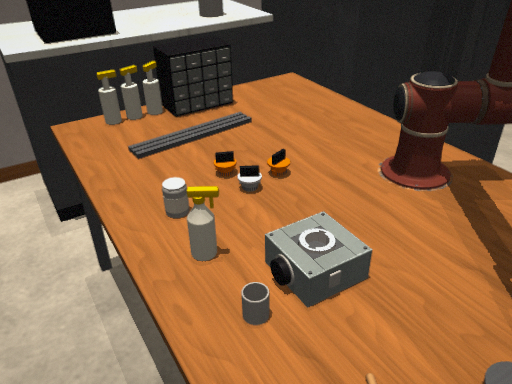

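```bash
cat > m.py <<'E'
from h import *
import pickle
from scipy.optimize import minimize
S=pickle.load(open("S0.pkl","rb"))
s=S["top"];im=cv2.cvtColor(np.array(s["pixels"]),cv2.COLOR_RGB2HSV).astype(float)
v=im[...,2];sat=im[...,1]
white=((v>190)&(sat<40)).astype(np.uint8)
# cartridge cap: hull of white blob
def blob(u,w,R=24):
    m=np.zeros_like(white);m[w-R:w+R,u-R:u+R]=white[w-R:w+R,u-R:u+R]
    n,l,st,_=cv2.connectedComponentsWithStats(cv2.dilate(m,np.ones((3,3))));k=1+np.argmax(st[1:,4])
    pts=np.argwhere((l==k)&(m>0))[:,::-1]
    return pts
for nm,(u,w),z in(("cap",(326,231),.044),("port",(160,210),.096)):
    h=cv2.convexHull(blob(u,w).astype(np.int32))[:,0].astype(float)
    X=np.array([at(s,p,z)[:2] for p in h]);c,rad=cv2.minEnclosingCircle(X.astype(np.float32));
    from scipy.optimize import least_squares
    f=least_squares(lambda p:np.hypot(X[:,0]-p[0],X[:,1]-p[1])-p[2],[*c,rad],loss="soft_l1",f_scale=.001).x
    print(nm,c,rad,f)
    if nm=="port":pc=f
    else: cc=f
# bar: dark pixels
m=[(u,w) for w in range(212,250) for u in range(308,346) if v[w,u]<90]
X=np.array([at(s,p,.078)[:2] for p in m]);X=X[np.hypot(*(X-cc[:2]).T)<.036]
mu=X.mean(0);ev,V=np.linalg.eigh(np.cov(X.T));d=V[:,1]
P=(X-mu)@V;print("bar",len(X),mu,np.degrees(np.arctan2(d[1],d[0]))%180,np.ptp(P,axis=0))
# gaps
for rr in(.030,.032):
    g=[]
    for a in range(0,360,5):
        q=proj(s,[pc[0]+rr*np.cos(np.radians(a)),pc[1]+rr*np.sin(np.radians(a)),.096])[0]
        g.append(cv2.remap(v.astype(np.float32),np.float32([[q[0]]]),np.float32([[q[1]]]),1)[0,0])
    print(rr,[(a,int(x)) for a,x in zip(range(0,360,5),g) if x<225])
# extractor yaw from lid corners(screws)
gm=((sat<60)&(v>110)&(v<210)).astype(np.uint8);gm[:, :115]=0;gm[:,212:]=0;gm[:165]=0;gm[255:]=0
gm=cv2.morphologyEx(gm,cv2.MORPH_OPEN,np.ones((5,5)))
pts=np.argwhere(gm)[:,::-1].astype(np.float32)
Y=np.array([at(s,p,.090)[:2] for p in pts]).astype(np.float32);print("lid",cv2.minAreaRect(Y))
for n,q,z in(("bottle",(241,130),.1),("tin",(323,130),.1),("pipe",(149,137),.07),("oran1",(376,221),.044),("oran2",(339,282),.044)):print(n,np.round(at(s,q,z),3))
E
python3 m.py
```

```text
cap (0.5043109059333801, -0.21127043664455414) 0.03740173578262329 [ 0.50431493 -0.21117709  0.03694353]
port (0.5582671761512756, 0.18457528948783875) 0.06437978893518448 [0.55586096 0.17972446 0.059407  ]
bar 120 [ 0.50222364 -0.20835029] 150.48742104577516 [0.01180088 0.06098539]
0.03 [(15, 150), (20, 69), (25, 67), (30, 76), (35, 98), (40, 95), (45, 105), (50, 109), (55, 110), (60, 111), (65, 112), (70, 111), (75, 109), (80, 108), (85, 107), (90, 109), (95, 111), (100, 112), (105, 111), (110, 112), (115, 114), (120, 115), (125, 116), (130, 92), (135, 92), (140, 114), (155, 154), (160, 107), (165, 182), (185, 196), (190, 127), (195, 111), (200, 104), (205, 107), (210, 111), (215, 115), (220, 116), (225, 114), (230, 116), (235, 110), (240, 129), (245, 175), (250, 199), (255, 193), (260, 187), (265, 185), (270, 182), (275, 183), (280, 185), (285, 190), (290, 198), (295, 189), (300, 117), (305, 57), (310, 69), (315, 73), (320, 75), (325, 56), (330, 152)]
0.032 [(15, 214), (20, 140), (25, 81), (30, 76), (35, 88), (40, 69), (45, 98), (50, 98), (55, 108), (60, 111), (65, 112), (70, 111), (75, 111), (80, 112), (85, 106), (90, 108), (95, 111), (100, 113), (105, 112), (110, 115), (115, 121), (120, 113), (125, 106), (130, 81), (135, 120), (160, 197), (175, 223), (180, 180), (185, 96), (190, 96), (195, 107), (200, 114), (205, 114), (210, 111), (215, 112), (220, 112), (225, 110), (230, 108), (235, 138), (240, 196), (245, 193), (250, 182), (255, 181), (260, 178), (265, 179), (270, 180), (275, 180), (280, 179), (285, 180), (290, 180), (295, 188), (300, 197), (305, 135), (310, 87), (315, 95), (320, 90), (325, 81), (330, 90), (335, 152)]
lid ((0.5644193291664124, 0.20100310444831848), (0.17909212410449982, 0.17823408544063568), 89.40129089355469)
bottle [ 0.757 -0.003  0.1  ]
tin [ 0.751 -0.209  0.1  ]
pipe [0.756 0.241 0.07 ]
oran1 [ 0.525 -0.34   0.044]
oran2 [ 0.375 -0.238  0.044]
```

```bash
cat > m2.py <<'E'
from m import *
print("-----")
c=np.array([.5644,.2010])
for it in range(4):
    E=[]
    for a in np.radians(np.arange(0,360,4)):
        rs=np.arange(.036,.049,.0003)
        q=proj(s,[[c[0]+x*np.cos(a),c[1]+x*np.sin(a),.096] for x in rs]).astype(np.float32)
        g=cv2.remap(v.astype(np.float32),q[:,0].reshape(1,-1),q[:,1].reshape(1,-1),1)[0]
        k=np.argmax(g<195)
        if k>0:E.append(c+rs[k]*np.array([np.cos(a),np.sin(a)]))
    E=np.array(E)
    f=least_squares(lambda p:np.hypot(*(E-p[:2]).T)-p[2],[*c,.042],loss="soft_l1",f_scale=.0007).x;c=f[:2]
print("port",f,len(E),np.std(np.hypot(*(E-c).T)))
for rr in(.031,.033):
    A=np.arange(0,360,3)
    q=proj(s,[[c[0]+rr*np.cos(a),c[1]+rr*np.sin(a),.096] for a in np.radians(A)]).astype(np.float32)
    g=cv2.remap(v.astype(np.float32),q[:,0].reshape(1,-1),q[:,1].reshape(1,-1),1)[0]
    print(rr,[(int(a),int(x)) for a,x in zip(A,g) if x<220])
E
python3 m2.py | sed -n '/---/,$p'
```

```text
-----
port [0.56042548 0.2011532  0.04178823] 77 0.0005477876514892042
0.031 [(15, 185), (18, 120), (21, 75), (24, 69), (27, 70), (30, 71), (33, 71), (36, 68), (39, 66), (42, 77), (45, 147), (48, 219), (195, 197), (198, 65), (201, 50), (204, 56), (207, 56), (210, 52), (213, 56), (216, 56), (219, 54), (222, 78), (225, 134), (228, 212)]
0.033 [(15, 187), (18, 126), (21, 60), (24, 87), (27, 83), (30, 67), (33, 73), (36, 74), (39, 59), (42, 86), (45, 159), (195, 173), (198, 65), (201, 38), (204, 51), (207, 45), (210, 40), (213, 43), (216, 34), (219, 48), (222, 23), (225, 137)]
```

The silver-capped item at top px (326,231) is the cartridge. The other two at (376,221) and (339,282) are orange, so they are not meant, and the enlarged crop confirms this. The port is at px (160,210), with its gaps visible at about 31° and 211°.

>>> {"name": "send_rows", "arguments": {"targets": [[[-546,-601,80,0,0,4.3],[-546,-601,80,0,0,4.3],[-546,-601,80,0,0,4.3],[-546,-601,80,0,0,4.3],[-546,-601,80,0,0,4.3],[-546,-601,80,0,0,4.3],[-546,-601,80,0,0,4.3],[-546,-601,80,0,0,4.3],[-546,-601,80,0,0,4.3],[-546,-601,80,0,0,4.3],[-546,-601,80,0,0,4.3],[-546,-601,80,0,0,4.3]]], "fingers": 1}}

```text
clock: 1.8
position: [0.4122, 0.0879, 0.1935]
tool_rot: [0.255, 0.967, 0.0, 0.001]
force: [0.9, 0.2, -0.4]
opening: 0.0853
```

```bash
cat > g.py <<'E'
import sys,numpy as np
from station import r
from scipy.spatial.transform import Rotation as Ro
st=r.get_state();p=st["position"];R=Ro.from_quat(st["tool_rot"])
x=R.apply([1,0,0]);yaw=np.degrees(np.arctan2(x[1],x[0]));z=R.apply([0,0,1])
print("t",st["clock"],"p",np.round(p*1000,1),"yaw",round(yaw,2),"z",np.round(z,4),"F",np.round(st["force"],1),"M",np.round(st["ft_torque"],2),"open",round(st["opening"]*1000,1),"q",np.round(st["q"],2))
if len(sys.argv)>4:
    T=np.array([float(a) for a in sys.argv[1:4]])/1000;y=float(sys.argv[4])
    Rt=Ro.from_matrix(np.array([[np.cos(np.radians(y)),np.sin(np.radians(y)),0],[np.sin(np.radians(y)),-np.cos(np.radians(y)),0],[0,0,-1]]).astype(float))
    print("row",np.round(R.inv().apply(T-p)*1000,1),np.round(np.degrees((R.inv()*Rt).as_rotvec()),2))
E
python3 g.py 504 -211 140 150.5
```

```text
t 1.8 p [412.2  87.9 193.5] yaw 150.51 z [ 1.6e-03  2.0e-04 -1.0e+00] F [ 0.9  0.2 -0.4] M [-0.02  0.01  0.02] open 85.3 q [ 0.03 -0.44  2.12  0.    1.46 -1.02]
row [-226.9 -215.    53.6] [0.05 0.08 0.01]
```

>>> {"name": "send_rows", "arguments": {"targets": [[[-227,-215,53.5,0,0,0],[-227,-215,53.5,0,0,0],[-227,-215,53.5,0,0,0],[-227,-215,53.5,0,0,0],[-227,-215,53.5,0,0,0],[-227,-215,53.5,0,0,0],[-227,-215,53.5,0,0,0],[-227,-215,53.5,0,0,0],[-227,-215,53.5,0,0,0],[-227,-215,53.5,0,0,0]]]}}

```text
clock: 2.63
position: [0.5036, -0.2102, 0.1393]
tool_rot: [0.256, 0.967, 0.0, -0.001]
force: [0.3, -0.2, 0.4]
opening: 0.0855
```

```bash
python3 g.py 504 -210.5 60 150.5
```

```text
t 2.6333 p [ 503.6 -210.2  139.3] yaw 150.37 z [-1.e-03  8.e-04 -1.e+00] F [ 0.3 -0.2  0.4] M [-0.01 -0.01  0.  ] open 85.5 q [-0.53 -0.05  1.89  0.    1.3  -1.59]
row [-0.6 -0.1 79.3] [ 0.01 -0.07 -0.13]
```

>>> {"name": "send_rows", "arguments": {"targets": [[[-0.5,0,30,0,0,0],[-0.5,0,55,0,0,0],[-0.5,0,70,0,0,0],[-0.5,0,79,0,0,0],[-0.5,0,79,0,0,0],[-0.5,0,79,0,0,0]]]}}

```text
clock: 3.13
position: [0.5043, -0.2087, 0.0612]
tool_rot: [0.254, 0.967, 0.0, 0.0]
force: [0.4, -0.0, 0.5]
opening: 0.0855
```

>>> {"name": "send_rows", "arguments": {"targets": [[[0,0,0,0,0,0],[0,0,0,0,0,0],[0,0,0,0,0,0],[0,0,0,0,0,0],[0,0,0,0,0,0],[0,0,0,0,0,0],[0,0,0,0,0,0],[0,0,0,0,0,0],[0,0,0,0,0,0],[0,0,0,0,0,0],[0,0,0,0,0,0],[0,0,0,0,0,0]]], "fingers": 0}}

```text
clock: 4.13
position: [0.5043, -0.2096, 0.061]
tool_rot: [0.255, 0.967, -0.0, 0.0]
force: [-0.0, -0.4, 2.8]
opening: 0.0111
```

```bash
python3 g.py; python3 -c "
from h import *
s=r.snapshot('top');save(s,'t1');import pickle;pickle.dump(s,open('s1.pkl','wb'))
s2=r.snapshot('scene')
a=cv2.resize(s['pixels'][190:310,270:390],(400,400),interpolation=2);b=cv2.resize(s2['pixels'][110:230,190:310],(400,400),interpolation=2)
cv2.imwrite('pics/c1.png',np.hstack([a,b])[:,:,::-1])"
```

```text
t 4.1333 p [ 504.3 -209.6   61. ] yaw 150.5 z [ 1.e-04 -4.e-04 -1.e+00] F [-0.  -0.4  2.8] M [-0.15  0.13  0.04] open 11.1 q [-0.53  0.05  1.94 -0.    1.15 -1.59]
```

View pics/c1.png

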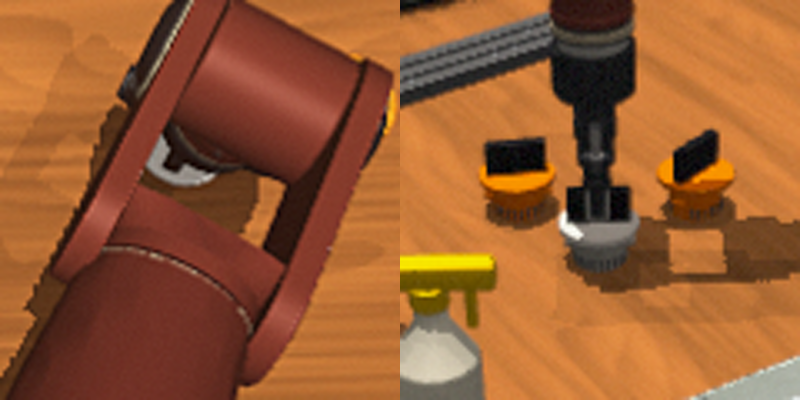

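>>> {"name": "send_rows", "arguments": {"targets": [[[0,0,-10,0,0,0],[0,0,-30,0,0,0],[0,0,-60,0,0,0],[0,0,-90,0,0,0],[0,0,-115,0,0,0],[0,0,-129,0,0,0],[0,0,-129,0,0,0]]]}}

```text
clock: 4.82
position: [0.5059, -0.2101, 0.1938]
tool_rot: [0.255, 0.967, -0.001, 0.003]
force: [0.5, -1.1, -1.9]
opening: 0.011
```

```bash
python3 g.py 560 201.5 175 211.2
```

```text
t 4.8167 p [ 505.9 -210.1  193.8] yaw 150.51 z [ 0.006 -0.003 -1.   ] F [ 0.5 -1.1 -1.9] M [ 0.03 -0.07 -0.01] open 11.0 q [-0.53 -0.1   1.85  0.    1.39 -1.59]
row [155.6 384.9  17.9] [ -0.19   0.36 -60.69]
```

>>> {"name": "send_rows", "arguments": {"targets": [[[7,18,0,0,0,-3],[20,50,0,0,0,-8],[34,85,0,0,0,-14],[49,120,0,0,0,-20],[63,156,0,0,0,-26],[78,193,0,0,0,-32],[92,229,0,0,0,-37],[107,265,0,0,0,-43],[121,300,0,0,0,-48],[136,335,0,0,0,-53],[148,365,0,0,0,-58],[155,383,0,0,0,-60.7]]]}}

```text
clock: 5.82
position: [0.5562, 0.2035, 0.1866]
tool_rot: [-0.272, 0.962, 0.001, -0.002]
force: [1.3, -0.3, -2.6]
opening: 0.0109
```

>>> {"name": "send_rows", "arguments": {"targets": [[[0,0,0,0,0,0],[0,0,0,0,0,0],[0,0,0,0,0,0]]]}}

```text
clock: 6.07
position: [0.5568, 0.1998, 0.1876]
tool_rot: [-0.269, 0.963, -0.0, -0.002]
force: [-0.7, -0.2, -3.2]
opening: 0.0107
```

```bash
python3 g.py 560 201.5 162 211.2; python3 -c "
from h import *
s=r.snapshot('top');s2=r.snapshot('scene')
a=cv2.resize(s['pixels'][150:270,100:220],(400,400),interpolation=2);b=cv2.resize(s2['pixels'][170:290,260:380],(400,400),interpolation=2)
cv2.imwrite('pics/c2.png',np.hstack([a,b])[:,:,::-1])"
```

```text
t 6.0667 p [556.8 199.8 187.6] yaw -148.83 z [-0.0035 -0.0011 -1.    ] F [-0.7 -0.2 -3.2] M [0.   0.01 0.05] open 10.7 q [ 0.22  0.02  1.74 -0.    1.39 -1.9 ]
row [-3.8 -0.2 25.6] [ 0.05 -0.21 -0.03]
```

View pics/c2.png

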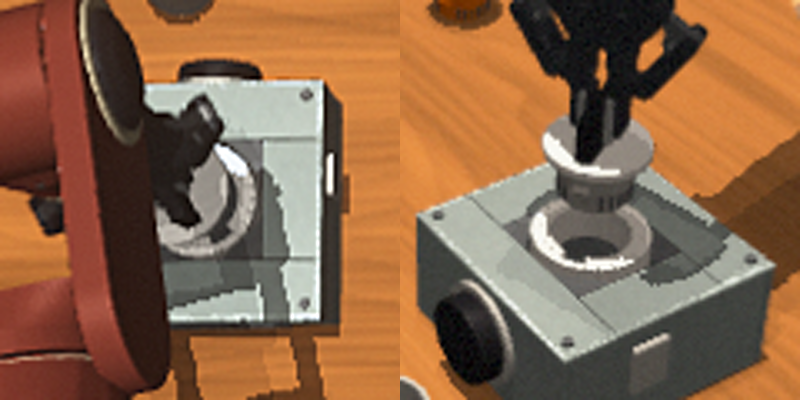

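>>> {"name": "send_rows", "arguments": {"targets": [[[-1.5,-0.4,8,0,0,0],[-3,-0.8,16,0,-0.2,0],[-3,-0.8,22,0,-0.2,0],[-3,-0.8,26,0,-0.2,0],[-3,-0.8,28,0,-0.2,0],[-3,-0.8,29,0,-0.2,0],[-3,-0.8,29,0,-0.2,0],[-3,-0.8,29,0,-0.2,0]]]}}

```text
clock: 6.83
position: [0.561, 0.2013, 0.1611]
tool_rot: [-0.269, 0.963, 0.0, 0.002]
force: [0.4, 0.5, -3.8]
opening: 0.0107
```

```bash
python3 g.py 560 200.9 148 211.2
```

```text
t 6.8333 p [561.  201.3 161.1] yaw -148.79 z [ 0.0035  0.0019 -1.    ] F [ 0.4  0.5 -3.8] M [-0.01  0.01 -0.02] open 10.7 q [ 0.22  0.05  1.76  0.    1.33 -1.9 ]
row [ 1.1  0.2 13.1] [-0.01  0.23  0.01]
```

>>> {"name": "send_rows", "arguments": {"targets": [[[0,0,0,0,0,0],[0,0,0,0,0,0],[0,0,1,0,0,0],[0,0,2,0,0,0],[0,0,3,0,0,0],[0,0,4,0,0,0],[0,0,5,0,0,0],[0,0,5,0,0,0],[0,0,5,0,0,0]]]}}

```text
clock: 7.58
position: [0.5608, 0.2012, 0.1556]
tool_rot: [-0.269, 0.963, 0.0, 0.002]
force: [0.6, 0.3, -3.4]
opening: 0.0112
```

```bash
python3 g.py 560 200.9 148 211.2
```

```text
t 7.5833 p [560.8 201.2 155.6] yaw -148.8 z [ 0.0027  0.0018 -1.    ] F [ 0.6  0.3 -3.4] M [-0.03  0.03 -0.04] open 11.2 q [ 0.22  0.05  1.76  0.    1.32 -1.9 ]
row [0.8 0.2 7.6] [ 0.01  0.18 -0.  ]
```

>>> {"name": "send_rows", "arguments": {"targets": [[[0.5,0,1,0,0.2,0],[0.8,0,2,0,0.2,0],[0.8,0,3,0,0.2,0],[0.8,0,4,0,0.2,0],[0.8,0,5,0,0.2,0],[0.8,0,6,0,0.2,0],[0.8,0,6,0,0.2,0]]]}}

```text
clock: 8.17
position: [0.56, 0.2008, 0.1494]
tool_rot: [-0.269, 0.963, 0.0, -0.0]
force: [1.0, -0.2, -3.1]
opening: 0.0108
```

```bash
python3 g.py 560 200.9 148 211.2
```

```text
t 8.1667 p [560.  200.8 149.4] yaw -148.8 z [-5.e-04 -1.e-04 -1.e+00] F [ 1.  -0.2 -3.1] M [-0.01 -0.02 -0.01] open 10.8 q [ 0.22  0.06  1.77 -0.    1.32 -1.9 ]
row [-0.1  0.1  1.4] [ 0.01 -0.03  0.  ]
```

>>> {"name": "send_rows", "arguments": {"targets": [[[0,0,1.5,0,0,0],[0,0,3,0,0,0],[0,0,4.5,0,0,0],[0,0,6,0,0,0],[0,0,7.5,0,0,0],[0,0,8.5,0,0,0],[0,0,9,0,0,0],[0,0,9,0,0,0]]]}}

```text
clock: 8.83
position: [0.5601, 0.2008, 0.1406]
tool_rot: [-0.269, 0.963, -0.0, -0.0]
force: [-0.1, -0.7, -3.9]
opening: 0.0108
```

```bash
python3 g.py 560 200.9 136 211.2
```

```text
t 8.8333 p [560.1 200.8 140.6] yaw -148.8 z [-3.e-04 -1.e-04 -1.e+00] F [-0.1 -0.7 -3.9] M [ 0.01 -0.03  0.03] open 10.8 q [ 0.22  0.07  1.77 -0.    1.3  -1.9 ]
row [0.  0.2 4.6] [ 0.   -0.02  0.  ]
```

>>> {"name": "send_rows", "arguments": {"targets": [[[0,0,0.5,0,0,0],[0,0,1,0,0,0],[0,0,1.5,0,0,0],[0,0,2,0,0,0],[0,0,2.5,0,0,0],[0,0,3,0,0,0],[0,0,3.5,0,0,0],[0,0,3.5,0,0,0]]]}}

```text
clock: 9.5
position: [0.5599, 0.2009, 0.137]
tool_rot: [-0.269, 0.963, 0.0, -0.0]
force: [-0.8, 1.1, -3.7]
opening: 0.0108
```

```bash
python3 g.py 560 200.9 136 211.2
```

```text
t 9.5 p [559.9 200.9 137. ] yaw -148.8 z [-6.e-04  2.e-04 -1.e+00] F [-0.8  1.1 -3.7] M [0.2  0.09 0.02] open 10.8 q [ 0.22  0.07  1.78  0.    1.3  -1.9 ]
row [-0.1 -0.   1. ] [ 0.03 -0.03  0.  ]
```

>>> {"name": "send_rows", "arguments": {"targets": [[[0,0,0.6,0,0,0],[0,0,1.2,0,0,0],[0,0,1.8,0,0,0],[0,0,2.4,0,0,0],[0,0,3,0,0,0],[0,0,3,0,0,0]]]}}

```text
clock: 10.0
position: [0.56, 0.2009, 0.1341]
tool_rot: [-0.269, 0.963, 0.0, -0.0]
force: [-1.6, 1.2, -3.4]
opening: 0.011
```

```bash
python3 g.py 560 200.9 130 211.2
```

```text
t 10.0 p [560.  200.9 134.1] yaw -148.8 z [-4.e-04  3.e-04 -1.e+00] F [-1.6  1.2 -3.4] M [ 0.34  0.18 -0.05] open 11.0 q [ 0.22  0.07  1.78  0.    1.29 -1.9 ]
row [0.  0.  4.1] [ 0.02 -0.01 -0.  ]
```

>>> {"name": "send_rows", "arguments": {"targets": [[[0,0.3,0.5,0,0,0],[0,0.5,1.2,0,0,0],[0,0.5,2,0,0,0],[0,0.5,2.8,0,0,0],[0,0.5,3.6,0,0,0],[0,0.5,4.4,0,0,0],[0,0.5,5,0,0,0],[0,0.5,5,0,0,0]]]}}

```text
clock: 10.67
position: [0.5603, 0.2012, 0.13]
tool_rot: [-0.269, 0.963, -0.0, 0.0]
force: [-3.7, -1.1, 4.8]
opening: 0.0109
```

```bash
python3 g.py 560 200.9 124 211.2
```

```text
t 10.6667 p [560.3 201.2 130. ] yaw -148.8 z [ 8.e-04 -1.e-04 -1.e+00] F [-3.7 -1.1  4.8] M [-0.04  0.7  -0.04] open 10.9 q [ 0.22  0.08  1.78 -0.    1.28 -1.9 ]
row [ 0.4 -0.1  6. ] [-0.03  0.04  0.  ]
```

>>> {"name": "send_rows", "arguments": {"targets": [[[0.5,0,0.8,0,0,0],[0.5,0,1.6,0,0,0],[0.5,0,2.4,0,0,0],[0.5,0,3.2,0,0,0],[0.5,0,4,0,0,0],[0.5,0,4.8,0,0,0],[0.5,0,5.2,0,0,0],[0.5,0,5.2,0,0,0]]]}}

```text
clock: 11.33
position: [0.5602, 0.2011, 0.1255]
tool_rot: [-0.269, 0.963, -0.0, 0.001]
force: [-4.1, -0.8, 7.2]
opening: 0.0108
```

```bash
python3 g.py 560 200.9 124 211.2
```

```text
t 11.3333 p [560.2 201.1 125.5] yaw -148.8 z [ 1.7e-03  4.0e-04 -1.0e+00] F [-4.1 -0.8  7.2] M [0.02 0.82 0.04] open 10.8 q [ 0.22  0.08  1.79  0.    1.27 -1.9 ]
row [ 0.3 -0.1  1.5] [-0.03  0.1   0.  ]
```

>>> {"name": "send_rows", "arguments": {"targets": [[[0.4,0,0.8,0,0,0],[0.4,0,1.5,0,0,0],[0.4,0,1.7,0,0,0],[0.4,0,1.7,0,0,2],[0.4,0,1.7,0,0,5],[0.4,0,1.7,0,0,8],[0.4,0,1.7,0,0,11],[0.4,0,1.7,0,0,14],[0.4,0,1.7,0,0,17],[0.4,0,1.7,0,0,20],[0.4,0,1.7,0,0,20]]]}}

```text
clock: 12.25
position: [0.5608, 0.2008, 0.1245]
tool_rot: [-0.097, 0.995, -0.0, 0.002]
force: [-1.9, -0.3, 8.2]
opening: 0.0107
```

```bash
python3 g.py 560 200.9 124 131.2
```

```text
t 12.25 p [560.8 200.8 124.5] yaw -168.89 z [ 4.2e-03  3.0e-04 -1.0e+00] F [-1.9 -0.3  8.2] M [-0.01  0.44  0.04] open 10.7 q [ 0.22  0.08  1.79 -0.    1.27 -1.55]
row [0.8 0.3 0.5] [ 0.1   0.23 59.91]
```

>>> {"name": "send_rows", "arguments": {"targets": [[[0.2,0,0.3,0,0,3],[0.4,0,0.5,0,0,7],[0.4,0,0.5,0,0,11],[0.4,0,0.5,0,0,15],[0.4,0,0.5,0,0,19],[0.4,0,0.5,0,0,23],[0.4,0,0.5,0,0,27],[0.4,0,0.5,0,0,31],[0.4,0,0.5,0,0,35],[0.4,0,0.5,0,0,39],[0.4,0,0.5,0,0,43],[0.4,0,0.5,0,0,45]]]}}

```text
clock: 13.25
position: [0.5608, 0.2009, 0.1243]
tool_rot: [0.292, 0.956, 0.001, 0.002]
force: [-0.5, -0.4, 7.1]
opening: 0.0109
```

```bash
python3 g.py 560 200.9 124 131.2
```

```text
t 13.25 p [560.8 200.9 124.3] yaw 146.05 z [ 5.4e-03  6.0e-04 -1.0e+00] F [-0.5 -0.4  7.1] M [-0.04  0.23  0.09] open 10.9 q [ 0.22  0.08  1.79 -0.    1.27 -0.76]
row [ 0.7 -0.4  0.3] [ 0.23  0.21 14.85]
```

>>> {"name": "send_rows", "arguments": {"targets": [[[0,0,0,0.2,0.2,3],[0,0,0,0.2,0.2,6],[0,0,0,0.2,0.2,9],[0,0,0,0.2,0.2,11],[0,0,0,0.2,0.2,12.5],[0,0,0,0.2,0.2,14],[0,0,0,0.2,0.2,14]]]}}

```text
clock: 13.83
position: [0.5611, 0.2012, 0.1245]
tool_rot: [0.405, 0.914, 0.001, 0.0]
force: [-0.8, 0.1, 6.9]
opening: 0.0111
```

```bash
python3 g.py
```

```text
t 13.8333 p [561.1 201.2 124.5] yaw 132.16 z [ 1.4e-03  9.0e-04 -1.0e+00] F [-0.8  0.1  6.9] M [0.11 0.1  0.01] open 11.1 q [ 0.22  0.08  1.78  0.    1.27 -0.52]
```

>>> {"name": "send_rows", "arguments": {"targets": [[[0,0,0,0,0,1],[0,0,0,0,0,2],[0,0,0,0,0,3],[0,0,0,0,0,3]]]}}

```text
clock: 14.17
position: [0.5607, 0.2009, 0.1244]
tool_rot: [0.429, 0.904, 0.0, 0.0]
force: [-2.8, 0.7, 8.6]
opening: 0.011
```

```bash
python3 g.py
```

```text
t 14.1667 p [560.7 200.9 124.4] yaw 129.25 z [ 2.e-04 -1.e-04 -1.e+00] F [-2.8  0.7  8.6] M [-0.01  0.28  0.45] open 11.0 q [ 0.22  0.08  1.78 -0.    1.27 -0.47]
```

>>> {"name": "send_rows", "arguments": {"targets": [[[0,0,0,0,0,1],[0,0,0,0,0,2],[0,0,0,0,0,2]]]}}

```text
clock: 14.42
position: [0.5606, 0.2008, 0.1244]
tool_rot: [0.443, 0.896, -0.0, 0.0]
force: [-2.9, -1.8, 9.1]
opening: 0.0108
```

```bash
python3 g.py
```

```text
t 14.4167 p [560.6 200.8 124.4] yaw 127.38 z [ 2.e-04 -9.e-04 -1.e+00] F [-2.9 -1.8  9.1] M [-0.15  0.32  1.04] open 10.8 q [ 0.22  0.08  1.78 -0.    1.27 -0.43]
```

>>> {"name": "send_rows", "arguments": {"targets": [[[0,0,0,0,0,-1.5],[0,0,0,0,0,-3],[0,0,-1,0,0,-3],[0,0,-2,0,0,-3],[0,0,-3,0,0,-3],[0,0,-4,0,0,-3],[0,0,-5,0,0,-3],[0,0,-5,0,0,-3],[0,0,-5,0,0,-3]]]}}

```text
clock: 15.17
position: [0.5604, 0.2008, 0.1281]
tool_rot: [0.421, 0.907, 0.0, -0.0]
force: [4.8, 0.3, 5.6]
opening: 0.0106
```

```bash
python3 g.py
```

```text
t 15.1667 p [560.4 200.8 128.1] yaw 130.2 z [-4.e-04  3.e-04 -1.e+00] F [4.8 0.3 5.6] M [ 0.13 -0.93  0.13] open 10.6 q [ 0.22  0.08  1.78  0.    1.28 -0.48]
```

>>> {"name": "send_rows", "arguments": {"targets": [[[0,0,-0.5,0,0,0],[0,0,-1,0,0,0],[0,0,-1.2,0,0,0],[0,0,-1.2,0,0,0]]]}}

```text
clock: 15.5
position: [0.5603, 0.2008, 0.1287]
tool_rot: [0.421, 0.907, -0.0, -0.0]
force: [6.2, 0.9, 3.3]
opening: 0.011
```

```bash
python3 g.py
```

```text
t 15.5 p [560.3 200.8 128.7] yaw 130.19 z [-8.e-04  3.e-04 -1.e+00] F [6.2 0.9 3.3] M [ 0.23 -1.24  0.08] open 11.0 q [ 0.22  0.08  1.78  0.    1.28 -0.48]
```

>>> {"name": "send_rows", "arguments": {"targets": [[[0,0,0,0,0,0],[0,0,0,0,0,0],[0,0,0,0,0,0],[0,0,0,0,0,0],[0,0,0,0,0,0],[0,0,0,0,0,0]]], "fingers": 0.6}}

```text
clock: 16.0
position: [0.5583, 0.2006, 0.1275]
tool_rot: [0.421, 0.907, -0.002, -0.003]
force: [1.7, -0.3, -0.1]
opening: 0.0511
```

```bash
python3 g.py
```

```text
t 16.0 p [558.3 200.6 127.5] yaw 130.2 z [-6.3e-03 -6.0e-04 -1.0e+00] F [ 1.7 -0.3 -0.1] M [-0.06  0.05  0.05] open 51.1 q [ 0.22  0.08  1.78  0.    1.29 -0.48]
```

>>> {"name": "send_rows", "arguments": {"targets": [[[0,0,-5,0,0,0],[0,0,-20,0,0,0],[0,0,-50,0,0,0],[0,0,-85,0,0,0],[0,0,-120,0,0,0],[0,0,-150,0,0,0],[100,130,-150,0,0,0],[100,130,-150,0,0,0],[100,130,-150,0,0,0],[100,130,-150,0,0,0],[100,130,-150,0,0,0]]]}}

```text
clock: 16.92
position: [0.5939, 0.3667, 0.2768]
tool_rot: [0.419, 0.908, -0.0, -0.003]
force: [-1.0, -0.7, 0.2]
opening: 0.0508
```

```bash
python3 g.py; python3 -c "
from h import *
s=r.snapshot('top');s2=r.snapshot('scene');save(s,'t3');save(s2,'s3')
import pickle;pickle.dump({'top':s,'scene':s2},open('S3.pkl','wb'))
a=cv2.resize(s['pixels'][150:270,100:220],(400,400),interpolation=2);b=cv2.resize(s2['pixels'][200:290,275:365],(400,400),interpolation=2)
cv2.imwrite('pics/c3.png',np.hstack([a,b])[:,:,::-1])"
```

```text
t 16.9167 p [593.9 366.7 276.8] yaw 130.49 z [-0.0061  0.0018 -1.    ] F [-1.  -0.7  0.2] M [-0.07  0.01  0.01] open 50.8 q [ 0.45  0.21  1.39  0.    1.55 -0.26]
```

View pics/c3.png

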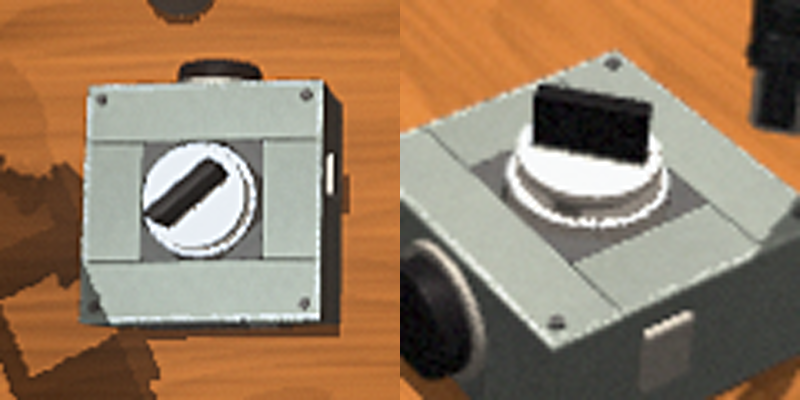

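The picture shows the cartridge upright in the port, with its bar at about 130°. I'll overlay the locked height (27 mm below the rim) and the caught height (31 mm) to tell which it is.

```bash
python3 - <<'E'
from h import *
import pickle
S=pickle.load(open('S3.pkl','rb'));T=pickle.load(open('S0.pkl','rb'))
s=S['top'];g=s['pixels'].astype(int).sum(2)
m=[(u,w) for w in range(195,225) for u in range(142,178) if g[w,u]<200]
X=np.array([at(s,p,.147)[:2] for p in m]);X=X[np.hypot(*(X-[.5605,.2011]).T)<.038]
V=np.linalg.eigh(np.cov(X.T))[1][:,1];yaw=np.degrees(np.arctan2(V[1],V[0]))%180;print("bar",X.mean(0),yaw,len(X))
s=S['scene'];out=[]
A=np.radians(np.arange(0,361,4));yr=np.radians(yaw)
e=np.array([np.cos(yr),np.sin(yr)]);n=np.array([-e[1],e[0]]);c=np.array([.5603,.2011])
for base in(.069,.065):
    k=8;x0,y0=285,205
    b=cv2.resize(s['pixels'][205:255,285:355],None,fx=k*.7,fy=k*.7,interpolation=cv2.INTER_CUBIC)[:,:,::-1].copy();k*=.7
    def dr(P,col):
        q=proj(s,P);cv2.polylines(b,[np.int32(((q-[x0,y0])+.5)*k)],False,col,1)
    for z,rr,col in((base+.044,.038,(0,0,255)),(.096,.042,(255,0,0))):
        dr([[c[0]+rr*np.cos(a),c[1]+rr*np.sin(a),z] for a in A],col)
    dr([[*(c+.03*i*e+.006*j*n),base+.078] for i,j in((1,1),(1,-1),(-1,-1),(-1,1),(1,1))],(0,200,0))
    out.append(b)
cv2.imwrite('pics/c4.png',np.hstack(out));print(np.hstack(out).shape)
E
```

```text
bar [0.55704484 0.19548634] 127.39223614490149 176
(280, 784, 3)
```

View pics/c4.png

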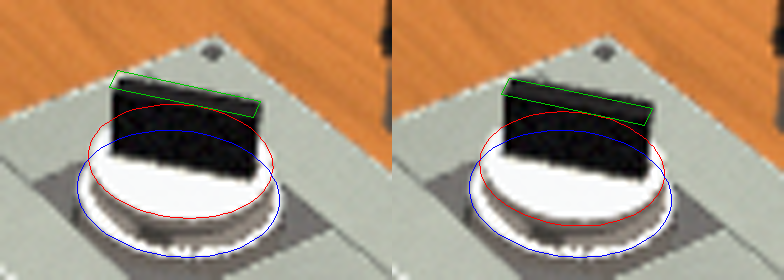

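```bash
cat > fit.py <<'E'
from h import *
import pickle,sys
from scipy.optimize import minimize
def sil(s,p):
    x,y,b,yw=p;e=np.array([np.cos(yw),np.sin(yw)]);n=np.array([-e[1],e[0]])
    P=[[*(np.array([x,y])+.03*i*e+.006*j*n),b+z] for i in(1,-1) for j in(1,-1) for z in(.044,.078)]
    m=np.zeros((384*4,512*4),np.uint8)
    cv2.fillConvexPoly(m,cv2.convexHull(np.int32(np.round((proj(s,P)+.5)*4*16))),255,shift=4)
    return cv2.resize(m,(512,384),interpolation=cv2.INTER_AREA)/255.
def fit(S,p0,cams):
    D=[]
    for c in cams:
        g=S[c]['pixels'].astype(float).max(2);u,w=proj(S[c],[p0[0],p0[1],p0[2]+.061])[0].astype(int)
        D.append((S[c],slice(w-22,w+22),slice(u-24,u+24),np.clip((150-g)/90,0,1),proj))
    def cost(q):
        p=np.array(p0)+q*[.001,.001,.001,.02]
        t=0
        for s,a,b,d,_ in D:
            m=sil(s,p);k=cv2.dilate(sil(s,p0),np.ones((7,7)))[a,b]>0
            t+=(np.abs(m[a,b]-d[a,b])*k).sum()
        return t
    r_=min((minimize(cost,[dx,0,dz,dy],method='Nelder-Mead',options=dict(initial_simplex=np.array([[dx,0,dz,dy]]+[[dx+1.5*(i==0),1.5*(i==1),dz+2*(i==2),dy+2*(i==3)] for i in range(4)]))) for dx in(-1,1) for dz in(-1.5,1.5) for dy in(-1,1)),key=lambda o:o.fun)
    p=np.array(p0)+r_.x*[.001,.001,.001,.02];return np.round(p[:3]*1000,1),round(np.degrees(p[3]),1),round(r_.fun,1)
if __name__=="__main__":
    S0=pickle.load(open('S0.pkl','rb'))
    S={c:r.snapshot(c) for c in('top','scene')}
    for cams in(('top','scene'),('scene',)):
        print("bench",fit(S0,[.5043,-.2112,0,np.radians(150.5)],cams))
        print("now",fit(S,[.5603,.2011,.067,np.radians(129)],cams))
E
python3 fit.py
```

```text
bench (array([ 5.036e+02, -2.096e+02,  1.000e-01]), np.float64(148.9), np.float64(82.1))
now (array([559.4, 201.6,  68.5]), np.float64(128.6), np.float64(89.3))
bench (array([ 503. , -211. ,   -0.8]), np.float64(151.9), np.float64(31.7))
now (array([558.1, 200.1,  67.5]), np.float64(129.4), np.float64(37.6))
```

The fit over both cameras puts the underside at 68.5 mm (locked is 69, caught is 65), but the overlay by eye suggested the caught height. I'll check the scene camera's bias on the bare port from the first picture.

```bash
python3 - <<'E'
from h import *
import pickle
out=[];A=np.radians(np.arange(0,361,4));x0,y0=285,205;k=5.6
def view(F,L):
    s=F['scene'];b=cv2.resize(s['pixels'][205:255,285:355],None,fx=k,fy=k,interpolation=cv2.INTER_CUBIC)[:,:,::-1].copy()
    for c,z,rr,col in L:
        q=proj(s,[[c[0]+rr*np.cos(a),c[1]+rr*np.sin(a),z] for a in A]);cv2.polylines(b,[np.int32(((q-[x0,y0])+.5)*k)],False,col,1)
    return b
S0=pickle.load(open('S0.pkl','rb'));S3=pickle.load(open('S3.pkl','rb'))
c=(.5603,.2011);d=(.5583,.2001)
a=view(S0,[(c,.096,.042,(255,0,0)),(c,.096,.0285,(0,0,255))])
b=view(S0,[(d,.096,.042,(255,0,0)),(d,.096,.0285,(0,0,255)),(d,.090,.042,(0,160,0))])
e=view(S3,[(d,.096,.042,(255,0,0)),(d,.113,.038,(0,0,255)),(d,.105,.038,(0,160,0))])
f=view(S3,[(d,.096,.042,(255,0,0)),(d,.109,.038,(0,0,255)),(d,.101,.038,(0,160,0))])
cv2.imwrite('pics/c5.png',np.vstack([np.hstack([a,b]),np.hstack([e,f])]))
E
```

View pics/c5.png

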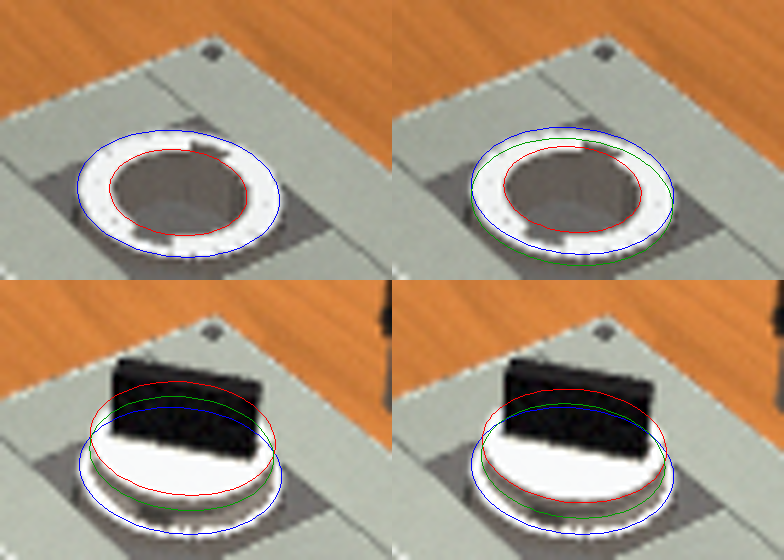

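The bare rim matches at (560.3, 201.1), so the eye overlay and the fit disagree. I'll settle it by touch: with the fingers shut, I'll lower them gently onto the top of the bar. Contact should come at TCP z of about 158 mm if locked, or about 154 if caught.

>>> {"name": "send_rows", "arguments": {"targets": [[[-50,-65,0,0,0,0],[-100,-130,20,0,0,0],[-100,-130,50,0,0,0],[-100,-130,80,0,0,0],[-100,-130,100,0,0,0],[-100,-130,110,0,0,0],[-100,-130,110,0,0,0],[-100,-130,110,0,0,0],[-100,-130,110,0,0,0]]], "fingers": 0}}

```text
clock: 17.87
position: [0.5606, 0.2015, 0.171]
tool_rot: [0.421, 0.907, 0.0, -0.0]
force: [-0.4, -0.2, 1.1]
opening: -0.0001
```

```bash
python3 g.py 560.5 201 160 130.2
```

```text
t 17.8667 p [560.6 201.5 171. ] yaw 130.22 z [-6.e-04  9.e-04 -1.e+00] F [-0.4 -0.2  1.1] M [ 0.05 -0.03  0.  ] open -0.1 q [ 0.22  0.04  1.75  0.    1.35 -0.48]
row [-0.3 -0.4 11. ] [ 0.01 -0.06  0.02]
```

>>> {"name": "send_rows", "arguments": {"targets": [[[0,0,3,0,0,0],[0,0,6,0,0,0],[0,0,8,0,0,0],[0,0,9,0,0,0],[0,0,10,0,0,0],[0,0,10,0,0,0],[0,0,10,0,0,0]]]}}

```text
clock: 18.45
position: [0.559, 0.2008, 0.1581]
tool_rot: [0.421, 0.907, -0.001, -0.002]
force: [-0.2, 0.6, 0.5]
opening: 0.0
```

>>> {"name": "send_rows", "arguments": {"targets": [[[0,0,1,0,0,0],[0,0,1.5,0,0,0],[0,0,1.5,0,0,0]]]}}

```text
clock: 18.7
position: [0.5594, 0.2008, 0.1579]
tool_rot: [0.421, 0.907, -0.001, -0.002]
force: [-1.8, -0.6, 5.4]
opening: 0.0002
```

>>> {"name": "send_rows", "arguments": {"targets": [[[0,0,1,0,0,0],[0,0,1.5,0,0,0],[0,0,1.5,0,0,0]]]}}

```text
clock: 18.95
position: [0.5595, 0.2009, 0.1567]
tool_rot: [0.421, 0.907, -0.001, -0.002]
force: [-1.0, 0.1, 5.8]
opening: 0.0002
```

>>> {"name": "send_rows", "arguments": {"targets": [[[0,0,-3,0,0,0],[0,0,-15,0,0,0],[0,0,-45,0,0,0],[0,0,-80,0,0,0],[0,0,-115,0,0,0],[100,130,-120,0,0,0],[100,130,-120,0,0,0],[100,130,-120,0,0,0],[100,130,-120,0,0,0],[100,130,-120,0,0,0]]]}}

```text
clock: 19.78
position: [0.5941, 0.3667, 0.2742]
tool_rot: [0.419, 0.908, -0.0, -0.003]
force: [-1.0, -0.2, -0.4]
opening: -0.0002
```

```bash
python3 g.py; python3 fit.py | sed -n '2p;4p'; python3 - <<'E'
from h import *
import pickle
S3=pickle.load(open('S3.pkl','rb'));s=r.snapshot('scene');print(np.abs(s['pixels'][205:255,285:355].astype(int)-S3['scene']['pixels'][205:255,285:355]).mean())
b=cv2.resize(s['pixels'][200:290,275:365],(540,540),interpolation=2);cv2.imwrite('pics/c6.png',b[:,:,::-1])
E
```

```text
t 19.7833 p [594.1 366.7 274.2] yaw 130.49 z [-0.0055  0.0019 -1.    ] F [-1.  -0.2 -0.4] M [-0.04  0.01 -0.02] open -0.2 q [ 0.44  0.21  1.39  0.    1.55 -0.26]
now (array([559.7, 201.4,  68. ]), np.float64(129.4), np.float64(89.4))
now (array([558.3, 200.3,  67.5]), np.float64(131.3), np.float64(37.8))
2.656
```

View pics/c6.png

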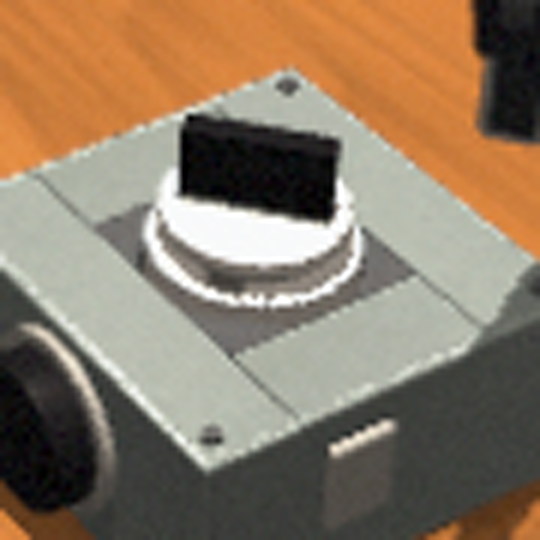

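Touch contact at 158 mm with a push of about 5.5 N says locked, but it depends on the fingertip length. I'll check that against the lid, which is known to be at 90 mm, so contact should come at TCP 101.

```bash
python3 g.py 600 265 112 130.2
```

```text
t 19.9333 p [594.1 361.1 274.7] yaw 130.24 z [-0.0054 -0.0012 -1.    ] F [0.3 0.8 0.3] M [-0.02 -0.04 -0.01] open -0.1 q [ 0.44  0.2   1.4   0.    1.55 -0.26]
row [-77.6 -56.8 162.8] [-0.28 -0.15  0.04]
```

>>> {"name": "send_rows", "arguments": {"targets": [[[-40,-30,30,0,0,0],[-76,-57,60,0,0,0],[-76,-57,95,0,0,0],[-76,-57,125,0,0,0],[-76,-57,145,0,0,0],[-76,-57,158,0,0,0],[-76,-57,163,0,0,0],[-76,-57,163,0,0,0],[-76,-57,163,0,0,0],[-76,-57,163,0,0,0]]]}}

```text
clock: 20.77
position: [0.6006, 0.2668, 0.1149]
tool_rot: [0.421, 0.907, 0.0, -0.0]
force: [1.1, -0.4, -0.0]
opening: 0.0
```

>>> {"name": "send_rows", "arguments": {"targets": [[[0,0,2,0,0,0],[0,0,4,0,0,0],[0,0,6,0,0,0],[0,0,6,0,0,0],[0,0,6,0,0,0]]]}}

```text
clock: 21.18
position: [0.5988, 0.2662, 0.1056]
tool_rot: [0.421, 0.907, -0.001, -0.002]
force: [0.2, -0.1, -0.3]
opening: -0.0001
```

>>> {"name": "send_rows", "arguments": {"targets": [[[0,0,1,0,0,0],[0,0,2,0,0,0],[0,0,2,0,0,0]]]}}

```text
clock: 21.43
position: [0.5988, 0.2661, 0.1035]
tool_rot: [0.421, 0.907, -0.001, -0.002]
force: [0.2, -0.9, -0.8]
opening: 0.0002
```

>>> {"name": "send_rows", "arguments": {"targets": [[[0,0,1,0,0,0],[0,0,2,0,0,0],[0,0,2,0,0,0]]]}}

```text
clock: 21.68
position: [0.5988, 0.2661, 0.1015]
tool_rot: [0.421, 0.907, -0.001, -0.002]
force: [-0.6, -0.4, 0.3]
opening: -0.0004
```

>>> {"name": "send_rows", "arguments": {"targets": [[[0,0,0.7,0,0,0],[0,0,1.5,0,0,0],[0,0,1.5,0,0,0]]]}}

```text
clock: 21.93
position: [0.599, 0.2662, 0.1011]
tool_rot: [0.421, 0.907, -0.001, -0.002]
force: [-2.1, -0.1, 3.6]
opening: 0.0003
```

The fingertip length is confirmed: contact at 101.1. So the bar top is at 147 mm, which is the locked height. Now I'll back off and hand in.

>>> {"name": "send_rows", "arguments": {"targets": [[[0,0,-5,0,0,0],[0,0,-25,0,0,0],[0,0,-60,0,0,0],[0,0,-100,0,0,0],[0,0,-140,0,0,0],[60,50,-165,0,0,0],[76,57,-165,0,0,0],[76,57,-165,0,0,0],[76,57,-165,0,0,0]]]}}

```text
clock: 22.68
position: [0.5938, 0.3644, 0.2668]
tool_rot: [0.419, 0.908, 0.0, -0.002]
force: [0.7, 0.6, -0.1]
opening: 0.0001
```

```bash
python3 g.py; python3 fit.py | sed -n '2p'; python3 - <<'E'
from h import *
s=r.snapshot('top')
for n in("tin","pipe_offcut","spray_bottle"): print(n,[np.round(d["xy"]) for d in r.search_frame(n,"top")][:1])
print(r.finish_job())
E
```

```text
t 22.6833 p [593.8 364.4 266.8] yaw 130.43 z [-0.0028  0.0015 -1.    ] F [ 0.7  0.6 -0.1] M [ 0.   -0.02  0.  ] open 0.1 q [ 0.44  0.21  1.4   0.    1.53 -0.26]
now (array([559.7, 201.4,  68.1]), np.float64(129.4), np.float64(89.4))
tin [array([322., 134.])]
pipe_offcut [array([150., 138.])]
spray_bottle [array([241., 129.])]
the job is handed in; nothing more can be done
None
```

The silver cartridge is in the port and, by my last checks, locked. I lowered its lugs through the gaps at about 31°, pressed it to about 32.6 mm below the rim, and twisted it clockwise to the stop. The twist was about 80°, and the resisting torque rose to about 1 N m there. I then backed off the torque, let it rise and let go. The job was handed in at about 23 s, with the arm clear of everything.

**Height by touch:** the fingertips met the top of the bar at 147 mm, which is the locked height; caught early it would be 143 mm. I confirmed the fingertip length by touching the extractor lid, which came in at 101.1 mm against 101 expected. The bar also gave way at about 5.5 N, close to what the spring should hold when locked.

**Height by camera:** a fit over both cameras put the underside at about 68 mm, where locked is 69 and caught is 65.

**Check that disagreed:** an overlay judged by eye in the scene picture looked closer to the caught height. I trusted the touch measurement over it.

**Forces and bystanders:** the readings I took between moves stayed near 10 N. The spray bottle, pipe offcut and tin were found within 1–2 pixels of where they started.

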